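Unclip the filter box cover in the school workshop

TASK

Take the clip-on cover off the longer of the two dust-filter boxes on the bench: squeeze its two upright tabs together between the fingers to free it and lift it off. Set the cover down gently, right way up, inside the shallow metal tray and let go. Leave the cover of the shorter filter box on its box.

Things in the scene. Friction and masses are not known exactly. Their poses are not given: they have to be found in the camera images.
- long_grip (a point): On the black clip-on cover (plate 162 x 112 x 5 mm, 0.15 kg) of the LONGER grey filter box. Two grey upright tabs on it, 36 mm wide along x, 6 thick, rise 34 mm above the plate, outer faces 60 mm apart. The point: midway between the tabs, 20 mm above the plate's top. x along the length, y from tab to tab, z up. Off the box, the cover stands on its 18 mm legs, the point 43 mm above what it stands on.
- long_tab_a (a joint): Inward slide of that cover's tab on its +y side, m: 0 sprung out and latched, 0.011 fully in at a firm stop (outer faces of the two then 38 mm apart). Spring 2 N rising to about 6 N. Hooks inside the box let go once both tabs are in by over 7 mm; the cover then lifts straight up, carried by the squeezed tabs.
- long_tab_b (a joint): The same for the tab on its -y side.
- short_grip (a point): The same point on the cover (107 x 112 mm, same tabs and materials) of the SHORTER filter box, 95 x 112 mm, to be left alone. The longer box is 150 x 112 mm; both are 85 mm tall, fixed to the bench, with a round hose stub on one end; the covers' plates lie on top of them.
- tray: Shallow open aluminium tray, fixed to the bench, 240 mm (x) by 185 mm (y) outside, 30 mm tall, walls and floor 5 mm thick, empty. Origin: centre of its underside, on the bench; x along its long side, z up.
Mind the look-alikes: they are no part of the job. What is shaped like the part that bears long_grip but turquoise is not meant.

How it is judged:
By the outcome, as a careful person would: the job done as asked, in the order asked, and still so for the second after the job is handed in, with the robot touching nothing.
It also fails if it takes over 45 s, if anything falls off the work surface, if the arm or the gripper's body presses on something with over 40 N, if the wrist force passes 120 N, or if a joint passes its speed limit or range.

ROBOT

A 6-joint arm with a two-finger parallel gripper is mounted at the origin on the work surface. World frame = base frame: x ahead of the robot, y to its left, z up, the work surface at z = 0. Lengths are in m, angles in degrees, forces in N, time in s.
With the tool pointing down it reaches from about 0.425 to 0.95 m from the base axis. Payload 14.7 kg.
Tool frame: the origin (TCP) lies at the very end of the fingers, on their centre line; the grasp point (between the pads) lies 19 mm behind it; z points along the fingers, y is the line along which they close (so a half turn about z gives the same grasp; the last joint's range is limited). The gripper opens to 85 mm and grips with 20 to 120 N. Pads are 22 mm wide; open, the fingers measure 114 mm over their backs; the gripper's body (76 mm by 85 mm) begins 54 mm behind the grasp point. The pads swing forward as they close: fully open they stand 13 mm farther back than shut.
Start: joints at [-79.905, 27.513, 91.461, -0, 61.026, -2.67], TCP at [0.144, -0.634, 0.231] pointing down, gripper open.
Joint ranges: [-157.49, 157.49], [-46.99, 117.5], [13.45, 153.17], [-89.5, 269.5], [5.16, 153.95], [-167.48, 167.48]. Speed limits (degrees/s): [108.29, 108.29, 136.94, 172.46, 172.46, 172.46].

INTERFACE

Orientations are given as [roll, pitch, yaw] about the fixed x, y, z axes, in that order (R = Rz(yaw) Ry(pitch) Rx(roll)).
In Python, from plant import read_state, grab_frame, finish_job, recognise, trace gives the robot as it stands.
- The arm moves only by the shell command python3 -m handwheel 'ROWS'. ROWS is JSON, a list of rows, each a list of 5 numbers: the shift along the world's x, y, z in m, then the turn about the world's z in degrees, then the opening, from -1 (shut) to 1 (fully open). In form: [[tx, ty, tz, twist, jaw], ...]. A call has exactly 8 rows; each row shifts and turns the commanded pose from where the row before left it; what a row does not reach is not made up. A row lasts 1/8 s, in which the tool goes at most 62.5 mm and 10.7 degrees, less where a joint would pass 70% of its speed; a pose out of reach is approached as far as the arm can. A call is refused whole if a number of a shift passes 0.0625 or a number of a turn 10.7, either way. A call with a gripper value outside its range is refused whole. The fingers move at their own pace and stop on an object; the grip force is fixed at half the most. Time passes only in rows, so rows that do not move let the fingers close, or fill a call up. It gives the time, the measured TCP pose, the force, the opening and the grip force at its end, in the units of the state.
- read_state(): the state, without advancing time (a new reading comes with each control period).
- grab_frame(name): name is "scene" or "top"; returns a dict with "img" (384x512x3 uint8, red, green, blue), "depth" (384x512 float32, m along the optical axis (not along the pixel's ray), 0 where there is no reading), "fx", "fy", "cx", "cy" (pixels), "distortion" ([k1, k2, p1, p2, k3] as OpenCV has them; the pictures are not rectified), "pose" (4x4, takes a point from camera to world coordinates). Camera axes: x right, y down, z forward; pixel columns grow to the right and rows downward; lengths in m; the calibration is good to about 2 mm. A picture is of the moment at which its call begins.
- finish_job(): hands the job in; it is judged then, once.
Trained networks look in a picture, given as the dict that the camera call returned (one of the last four; its "shot" number tells which), for a name from the list of things; names that differ only in an ending like _2 or _b are one class to them, and where a whole thing is asked for, a point or a joint stands for the part that bears it (a point fixed in the world has none). Each returns a list of dicts, best first, with "conf" (0 to 1); they miss things now and then, are a little off and sometimes report something else, mostly with a low value. They report only what shows in the picture. A call takes as long as a camera call. They do not tell look-alikes from the thing itself.
- recognise(picture, name): "bbox" ([centre column, centre row, width, height] in pixels, round what is visible of it).
- trace(picture, name): "mask" (384x512 bool, what is visible of it) and "bbox" ([centre column, centre row, width, height] in pixels, round what is visible of it).
The state is a dict: "clock": time; "joints": joint angles; "joint_vel": joint speeds; "tau": joint torques, N m; "tool_pos": TCP position; "tool_rot": TCP orientation; "wrist_force": force on the tool from outside, world axes, zero at the start; "ft_torque": the same for the moment, N m; "opening": opening from 0.0 (shut) to 1.0 (fully open); "finger_force": force on a finger pad.
Only numpy, scipy, OpenCV 4.12 (cv2) and the standard library are available. Lean on these libraries where they do the work, as an engineer would, in place of code of your own. Each camera call takes 0.05 s, during which the arm holds its last target. There are 200 camera calls.

## Working session

There is one attempt and no reset: what is moved stays moved. The work goes in short steps, Python scripts to look and compute and a shell command to move; the robot and the scene stay as the last step left them, time stands still between calls to the robot, and variables do not carry over. Pictures are saved under pics/ and viewed, at most 10 in all, crops included, and the job is handed in when it is done.

```bash
mkdir -p pics
cat > h.py <<'E'
import numpy as np,cv2
from plant import *
def pts(f,mask=None):
    d=f["depth"];v,u=np.nonzero((d>0)&(mask if mask is not None else True))
    K=np.array([[f["fx"],0,f["cx"]],[0,f["fy"],f["cy"]],[0,0,1]])
    n=cv2.undistortPoints(np.c_[u,v].astype(np.float64)[:,None],K,np.array(f["distortion"]))[:,0]
    z=d[v,u];P=np.c_[n*z[:,None],z]
    T=np.array(f["pose"]);return P@T[:3,:3].T+T[:3,3],u,v
E
python3 - <<'E'
from h import *
fs=[grab_frame(n) for n in("scene","top")]
cv2.imwrite("pics/a.png",cv2.resize(fs[0]["img"][:,:,::-1],(800,600)))
cv2.imwrite("pics/b.png",cv2.resize(fs[1]["img"][:,:,::-1],(800,600)))
for f in fs:
  for n in("long_grip","short_grip","tray"):
    for r in trace(f,n):
      P,u,v=pts(f,r["mask"]); print(n,r["conf"],np.round(r["bbox"]),np.round(np.median(P,0),3) if len(P) else None)
print(read_state())
E
```

```text
long_grip 0.96 [147. 171.  68.  43.] [ 0.537 -0.345  0.091]
long_grip 0.81 [178. 127.  37.  38.] [ 0.291 -0.433  0.025]
short_grip 0.86 [249. 238.  47.  43.] [0.586 0.02  0.092]
tray 0.65 [376. 273.  97. 106.] [0.475 0.347 0.006]
long_grip 0.98 [384. 235.  46.  35.] [ 0.312 -0.425  0.023]
long_grip 0.63 [364. 170.  57.  60.] [ 0.531 -0.349  0.09 ]
short_grip 0.98 [251. 153.  43.  45.] [0.58  0.018 0.09 ]
tray 0.88 [154. 185.  66.  72.] [0.472 0.346 0.005]
{'clock': 0.4, 'joints': array([-7.99042128e+01,  2.75189070e+01,  9.14660659e+01,  6.04212007e-04,
        6.10279627e+01, -2.66866614e+00]), 'joint_vel': array([ 0.07706996, -0.06996137, -0.15121774,  0.00623052, -0.03437114,
       -0.06114545]), 'tau': array([-2.00941176e-03, -9.49569798e+01, -4.30148041e+01, -1.97405006e-04,
        4.46884267e-03, -2.19787034e-05]), 'tool_pos': array([ 0.14363757, -0.63384861,  0.23120317]), 'tool_rot': array([-1.79987103e+02, -1.13024438e-03,  1.27641605e+01]), 'wrist_force': array([-0.54359745,  0.385685  ,  0.05105412]), 'ft_torque': array([-0.0580912 ,  0.04297671,  0.09615475]), 'finger_force': 0.0, 'opening': 0.9967370013164474}
```

View pics/a.png

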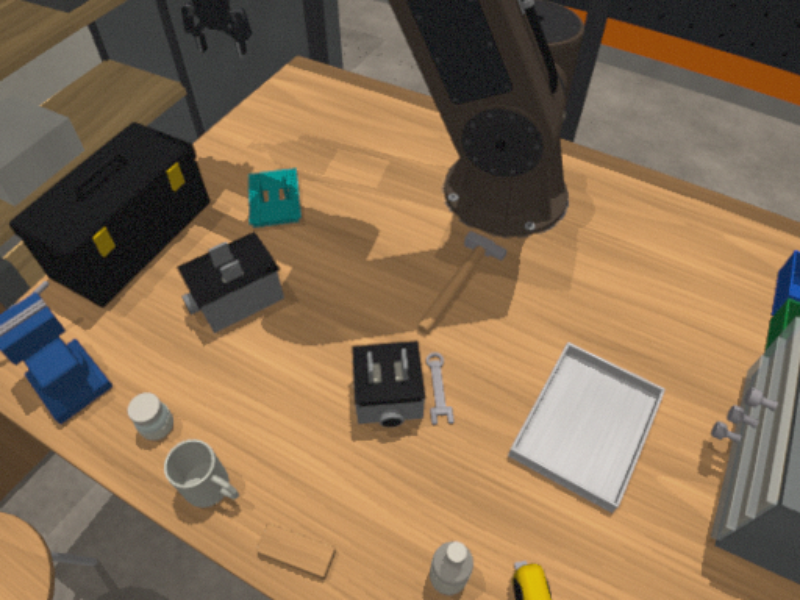

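View pics/b.png

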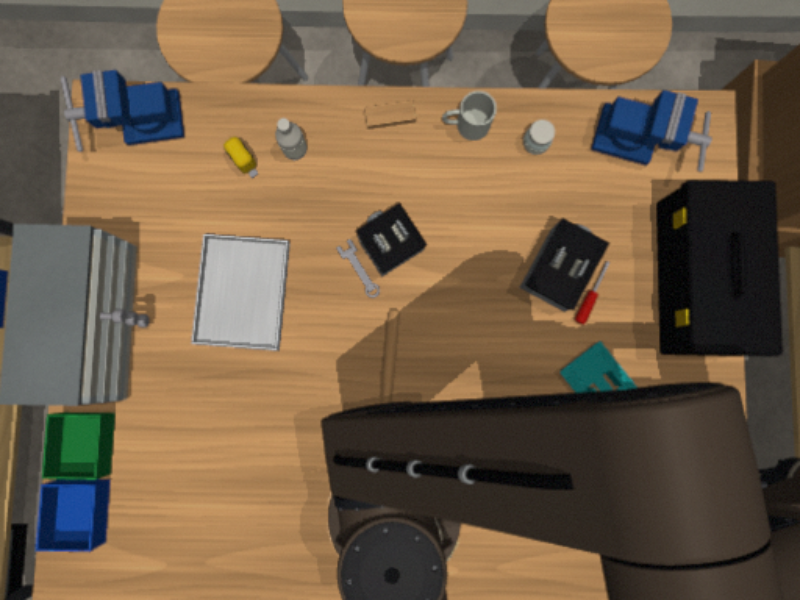

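The scene view shows the larger black cover at (147,171) in native pixels, top view (364,170). The turquoise look-alike is at scene (178,127), top (384,235), and the short cover is at scene (249,238), top (251,153). The tray is at scene (376,273), top (154,185). The black one on the bigger grey box fits the description; I'll confirm it in a crop and measure it.

Run:
```python
from h import *
for n in("scene","top"):
  f=grab_frame(n)
  if n=="top": cv2.imwrite("pics/c.png",cv2.resize(f["img"][120:270,210:410,::-1],(800,600),interpolation=2))
  P,u,v=pts(f)
  for nm,c in(("long",(.53,-.347)),("short",(.583,.02)),("tray",(.475,.347))):
    near=np.hypot(P[:,0]-c[0],P[:,1]-c[1])<(.125 if nm=="long" else .09 if nm=="short" else .18)
    zr=(.08,.1) if nm!="tray" else (.015,.04)
    m=near&(P[:,2]>zr[0])&(P[:,2]<zr[1]);q=P[m]
    r=cv2.minAreaRect(q[:,:2].astype(np.float32));print(n,nm,m.sum(),np.round(r[0],4),np.round(r[1],4),round(r[2],1),"z",np.median(q[:,2]))
    if nm!="tray":
      m=near&(P[:,2]>.105)&(P[:,2]<.14);q=P[m]
      if len(q)>4:
        r=cv2.minAreaRect(q[:,:2].astype(np.float32));print("  tabs",m.sum(),np.round(r[0],4),np.round(r[1],4),round(r[2],1),"zmax",q[:,2].max())
        t=q[q[:,2]>.117];print(np.round(t,3)[::max(1,len(t)//24)].tolist())
```

```text
scene long 1580 [ 0.5325 -0.3483] [0.1185 0.1628] 62.4 z 0.09067247449656507
  tabs 156 [ 0.5342 -0.3479] [0.0616 0.0359] 62.4 zmax 0.12940759303330962
[[0.507, -0.367, 0.125], [0.512, -0.367, 0.126], [0.518, -0.374, 0.124], [0.514, -0.365, 0.125], [0.506, -0.362, 0.119], [0.523, -0.373, 0.124], [0.518, -0.366, 0.123], [0.531, -0.377, 0.126], [0.524, -0.373, 0.122], [0.517, -0.369, 0.117], [0.533, -0.376, 0.125], [0.526, -0.372, 0.12], [0.537, -0.377, 0.124], [0.534, -0.373, 0.118], [0.531, -0.316, 0.125], [0.536, -0.319, 0.125], [0.545, -0.326, 0.125], [0.539, -0.32, 0.123], [0.534, -0.315, 0.121], [0.548, -0.327, 0.124], [0.544, -0.32, 0.124], [0.537, -0.316, 0.119], [0.555, -0.328, 0.126], [0.547, -0.322, 0.121], [0.561, -0.331, 0.126], [0.554, -0.327, 0.121], [0.559, -0.33, 0.121]]
scene short 1482 [0.5801 0.0169] [0.1113 0.1123] 33.9 z 0.09152114565973107
  tabs 90 [0.5813 0.0177] [0.0351 0.0615] 34.2 zmax 0.1283263603497976
[[0.552, 0.03, 0.127], [0.553, 0.033, 0.126], [0.556, 0.031, 0.123], [0.584, -0.012, 0.126], [0.554, 0.036, 0.121], [0.584, -0.009, 0.123], [0.558, 0.038, 0
[... 1829 characters left out ...]
 0.121], [0.586, -0.009, 0.124], [0.585, -0.012, 0.126], [0.582, -0.012, 0.126], [0.583, -0.015, 0.124], [0.577, 0.051, 0.128], [0.579, 0.048, 0.121], [0.58, -0.012, 0.12], [0.575, 0.048, 0.126], [0.574, 0.045, 0.127], [0.573, 0.048, 0.119], [0.571, 0.045, 0.126], [0.572, 0.042, 0.124], [0.568, 0.044, 0.128], [0.569, 0.042, 0.122], [0.566, 0.045, 0.122], [0.565, 0.041, 0.123], [0.566, 0.038, 0.122], [0.562, 0.041, 0.125], [0.561, 0.038, 0.128], [0.562, 0.035, 0.123], [0.559, 0.038, 0.121], [0.56, 0.035, 0.12], [0.555, 0.035, 0.126], [0.556, 0.032, 0.123], [0.552, 0.035, 0.125], [0.553, 0.032, 0.123], [0.55, 0.032, 0.122]]
top tray 514 [0.469  0.3415] [0.186 0.24 ] 86.6 z 0.027454263549942404
```

View pics/c.png

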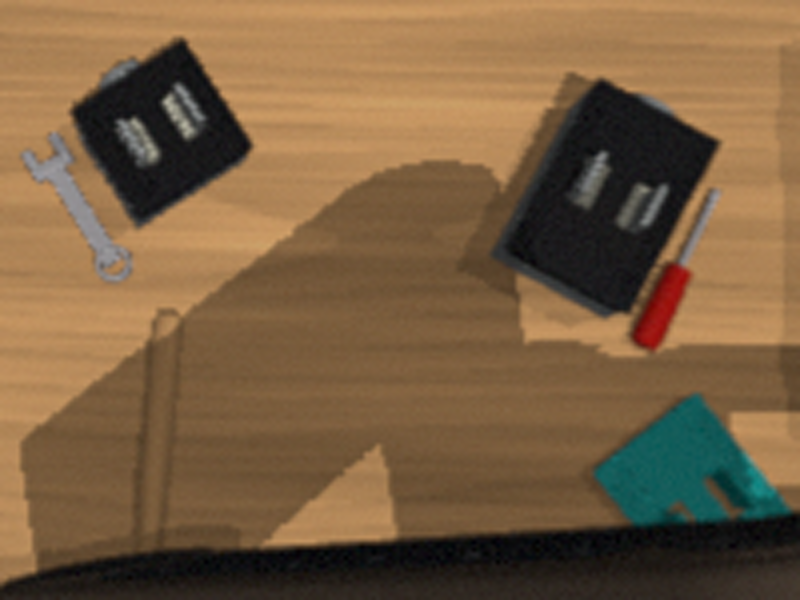

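The crop shows the two black covers: the long one at crop (605,195), about 162 x 114 mm, and the short one at crop (160,130), about 108 x 112 mm. The turquoise cover lies on the bench and is not meant. My target is centre (0.533, -0.348), plate top at z 0.090, tabs apart along 62.5°, so tool yaw must be -27.5.

```bash
python3 -m handwheel '[[0.02,0.03,0.006,-5,1],[0.02,0.03,0.006,-5,1],[0.025,0.03,0.006,-5,1],[0.025,0.03,0.006,-5,1],[0.025,0.03,0,-5,1],[0.025,0.03,0,-5,1],[0.025,0.03,0,-5,1],[0.025,0.03,0,-5,1]]'
python3 -m handwheel '[[0.04,0.01,0,0,1],[0.04,0.01,0,0,1],[0.04,0.01,0,0,1],[0.04,0.01,-0.01,0,1],[0.02,0.006,-0.02,0,1],[0.019,0,-0.02,0,1],[0,0,-0.02,0,1],[0,0,0,0,1]]'
```

```text
clock: 1.5
tool_pos: [0.3344, -0.393, 0.2555]
tool_rot: [180.0, -0.0, -27.4]
wrist_force: [0.5, -0.8, -0.7]
opening: 1.003
finger_force: 0.0
clock: 2.5
tool_pos: [0.5319, -0.3472, 0.1839]
tool_rot: [-180.0, 0.2, -27.2]
wrist_force: [0.5, -0.5, 0.8]
opening: 0.998
finger_force: 0.0
```

```bash
python3 -m handwheel '[[0.001,-0.001,-0.02,0,1],[0,0,-0.02,0,1],[0,0,-0.015,0,1],[0,0,-0.012,0,1],[0,0,-0.01,0,1],[0,0,-0.007,0,1],[0,0,-0.004,0,1],[0,0,0,0,1]]'
python3 - <<'E'
from h import *
f=grab_frame("scene");cv2.imwrite("pics/d.png",cv2.resize(f["img"][110:230,90:250,::-1],(800,600),interpolation=2))
E
```

```text
clock: 3.5
tool_pos: [0.5336, -0.3489, 0.0972]
tool_rot: [-180.0, 0.0, -27.2]
wrist_force: [0.3, 0.4, 0.4]
opening: 0.997
finger_force: 0.0
```

View pics/d.png

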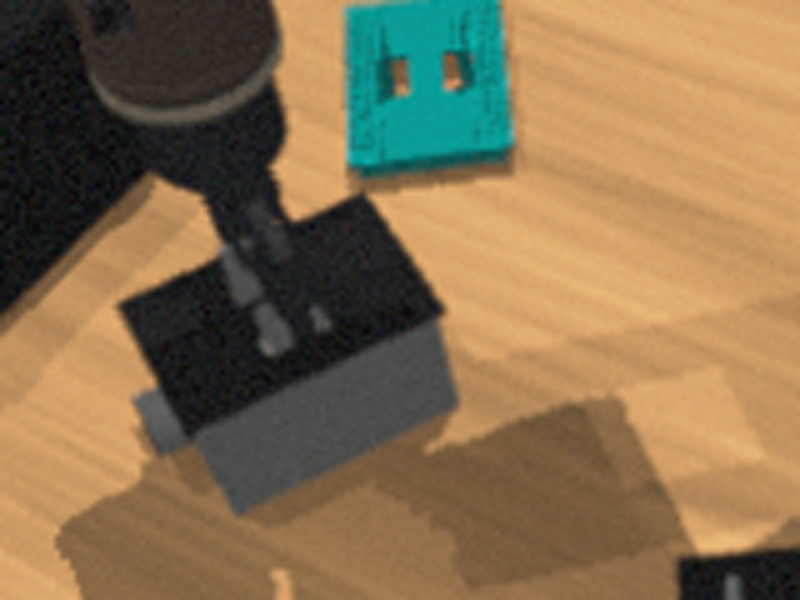

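The open fingers straddle the tabs at crop (240,275) and (320,320), with the jaws along the tab line. I'll close.

```bash
python3 -m handwheel '[[0,0,0,0,0.4],[0,0,0,0,0],[0,0,0,0,-0.4],[0,0,0,0,-1],[0,0,0,0,-1],[0,0,0,0,-1],[0,0,0,0,-1],[0,0,0,0,-1]]'
```

```text
clock: 4.55
tool_pos: [0.534, -0.3495, 0.0985]
tool_rot: [180.0, -0.1, -27.2]
wrist_force: [-4.9, -1.0, 15.6]
opening: 0.406
finger_force: 59.6
```

```bash
python3 -m handwheel '[[0,0,0.001,0,-1],[0,0,0.001,0,-1],[0,0,0.003,0,-1],[0,0,0.005,0,-1],[0,0,0.008,0,-1],[0,0,0.01,0,-1],[0,0,0.01,0,-1],[0,0,0.0,0,-1]]'
python3 - <<'E'
from h import *
f=grab_frame("scene");cv2.imwrite("pics/e.png",cv2.resize(f["img"][110:230,90:250,::-1],(800,600),interpolation=2))
E
```

```text
clock: 5.55
tool_pos: [0.5342, -0.3493, 0.1365]
tool_rot: [180.0, -0.1, -27.2]
wrist_force: [0.1, -0.5, -1.1]
opening: 0.401
finger_force: 59.8
```

View pics/e.png

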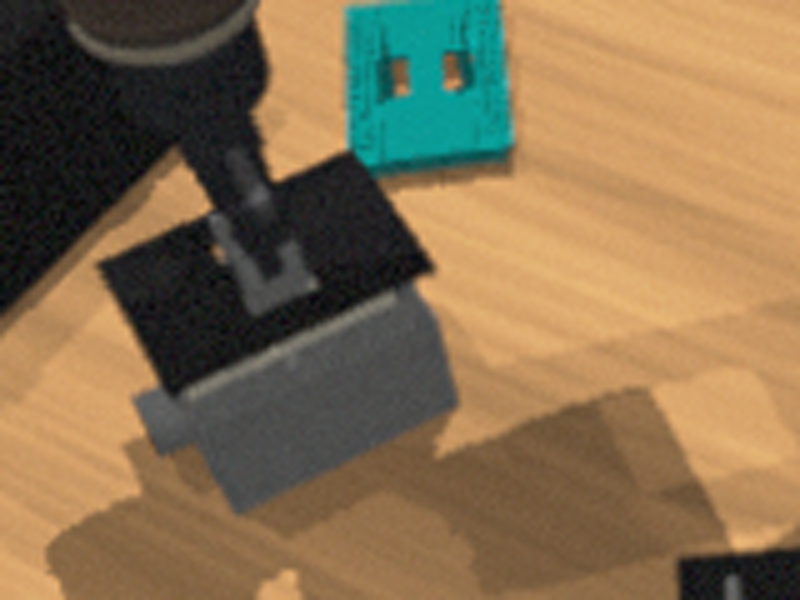

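The cover is up off the box at crop (265,280), with light showing underneath. I'll carry it up and across to the tray.

```bash
python3 -m handwheel '[[0,0,0.02,0,-1],[0,0,0.03,0,-1],[0,0,0.03,0,-1],[0,0.02,0.02,2,-1],[0,0.035,0.005,3,-1],[0,0.04,0,3,-1],[0,0.045,0,3,-1],[0,0.045,0,3,-1]]'
python3 -m handwheel '[[0,0.05,0,2,-1],[0,0.05,0,2,-1],[0,0.05,0,2,-1],[0,0.05,0,2,-1],[0,0.05,0,2,-1],[-0.01,0.05,0,0,-1],[-0.01,0.05,0,0,-1],[-0.01,0.045,0,0,-1]]'
python3 -m handwheel '[[-0.01,0.04,0,0,-1],[-0.01,0.03,0,0,-1],[-0.01,0.02,0,0,-1],[-0.005,0.015,-0.01,0,-1],[0,0.007,-0.02,0,-1],[0,0,-0.03,0,-1],[0,0,-0.03,0,-1],[0,0,0,0,-1]]'
python3 - <<'E'
from h import *
print(read_state()["tool_pos"])
for n in("scene","top"):
  f=grab_frame(n)
  if n=="scene":cv2.imwrite("pics/f.png",cv2.resize(f["img"][190:340,280:480,::-1],(800,600),interpolation=2))
  for r in trace(f,"long_grip"):
      P,u,v=pts(f,r["mask"]);z=np.median(P[:,2]);q=P[abs(P[:,2]-z)<.006]
      print(n,r["conf"],np.round(r["bbox"]),"z",z,cv2.minAreaRect(q[:,:2].astype(np.float32)),"zmin",np.percentile(P[:,2],[2,98]))
E
```

```text
clock: 6.6
tool_pos: [0.5328, -0.1615, 0.2399]
tool_rot: [-180.0, 0.1, -13.1]
wrist_force: [0.9, -0.3, 0.1]
opening: 0.4
finger_force: 60.1
clock: 7.6
tool_pos: [0.5019, 0.2333, 0.24]
tool_rot: [180.0, 0.1, -3.1]
wrist_force: [0.9, 0.1, -1.7]
opening: 0.4
finger_force: 60.1
clock: 8.6
tool_pos: [0.4668, 0.342, 0.1479]
tool_rot: [179.8, 0.2, -3.2]
wrist_force: [0.4, -0.4, -1.1]
opening: 0.401
finger_force: 60.3
[0.46677188 0.34203389 0.14785678]
scene 0.87 [175. 127.  36.  35.] z 0.024170467000617812 ((0.2802262604236603, -0.4399844706058502), (0.1700485497713089, 0.11378741264343262), 38.39910888671875) zmin [0.00068338 0.0558355 ]
scene 0.74 [385. 249.  58.  61.] z 0.13990176093489404 ((0.475284606218338, 0.3409063220024109), (0.11134738475084305, 0.14459089934825897), 86.08563232421875) zmin [0.1276268  0.17092126]
top 0.88 [153. 183.  24.  50.] z 0.14113080557450652 ((0.4792201519012451, 0.29657089710235596), (0.1604650765657425, 0.06712566316127777), 21.430126190185547) zmin [0.12735853 0.21647303]
top 0.88 [388. 246.  51.  57.] z 0.023095784632885863 ((0.28252744674682617, -0.44133782386779785), (0.16279926896095276, 0.11401122808456421), 38.255409240722656) zmin [0.01253553 0.05413045]
top 0.63 [162. 187.  48.  72.] z 0.005372722596721058 ((0.4751369059085846, 0.31685394048690796), (0.25965678691864014, 0.14942756295204163), 6.669682025909424) zmin [-0.0022388   0.03197955]
```

View pics/f.png

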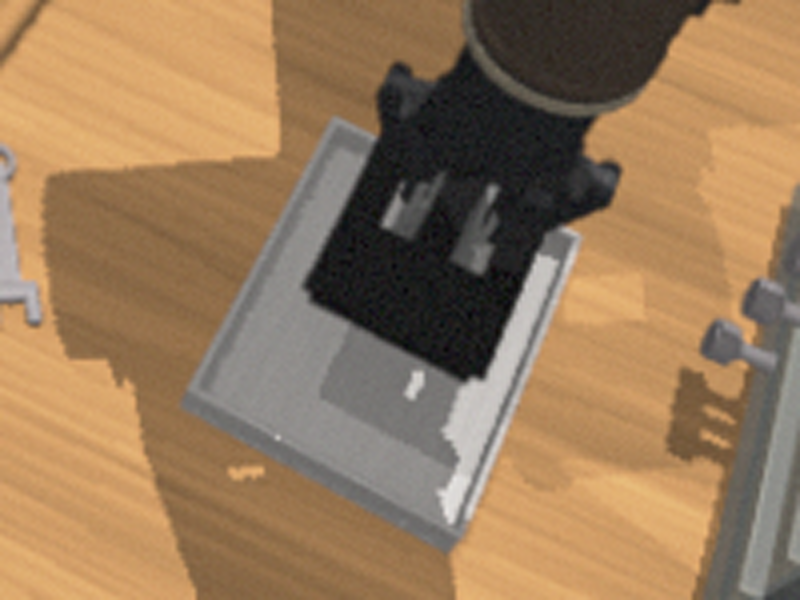

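The cover hangs level over the tray, near crop (420,280). Its plate is about 7.5 mm below the TCP, so contact is expected at TCP z of about 0.0355.

```bash
python3 -m handwheel '[[0.001,0,-0.025,0,-1],[0.001,0,-0.025,0,-1],[0,0,-0.02,0,-1],[0,0,-0.015,0,-1],[0,0,-0.01,0,-1],[0,0,-0.006,0,-1],[0,0,-0.003,0,-1],[0,0,0,0,-1]]'
python3 -m handwheel '[[0,0,-0.001,0,-1],[0,0,-0.001,0,-1],[0,0,-0.001,0,-1],[0,0,-0.001,0,-1],[0,0,-0.001,0,-1],[0,0,-0.001,0,-1],[0,0,0,0,-1],[0,0,0,0,-1]]'
```

```text
clock: 9.8
tool_pos: [0.4707, 0.3431, 0.0464]
tool_rot: [-180.0, -0.0, -3.2]
wrist_force: [0.4, 0.7, -1.5]
opening: 0.401
finger_force: 60.3
clock: 10.8
tool_pos: [0.4707, 0.3431, 0.0403]
tool_rot: [-180.0, -0.0, -3.2]
wrist_force: [-0.1, -0.1, -1.3]
opening: 0.399
finger_force: 60.3
```

```bash
python3 -m handwheel '[[0,0,-0.001,0,-1],[0,0,-0.001,0,-1],[0,0,-0.001,0,-1],[0,0,0,0,-1],[0,0,0,0,-1],[0,0,0,0,-1],[0,0,0,0,-1],[0,0,0,0,-1]]'
```

```text
clock: 11.8
tool_pos: [0.4706, 0.3431, 0.0373]
tool_rot: [180.0, -0.0, -3.2]
wrist_force: [0.3, 0.1, -1.2]
opening: 0.402
finger_force: 60.3
```

```bash
python3 -m handwheel '[[0,0,-0.001,0,-1],[0,0,0,0,-1],[0,0,0,0,-1],[0,0,0,0,-1],[0,0,0,0,-1],[0,0,0,0,-1],[0,0,0,0,-1],[0,0,0,0,-1]]'
python3 -m handwheel '[[0,0,-0.0005,0,-1],[0,0,0,0,-1],[0,0,0,0,-1],[0,0,0,0,-1],[0,0,0,0,-1],[0,0,0,0,-1],[0,0,0,0,-1],[0,0,0,0,-1]]'
python3 -m handwheel '[[0,0,-0.0005,0,-1],[0,0,0,0,-1],[0,0,0,0,-1],[0,0,0,0,-1],[0,0,0,0,-1],[0,0,0,0,-1],[0,0,0,0,-1],[0,0,0,0,-1]]'
```

```text
clock: 12.8
tool_pos: [0.4707, 0.3432, 0.0366]
tool_rot: [-180.0, -0.0, -3.2]
wrist_force: [-1.8, -0.7, 5.2]
opening: 0.399
finger_force: 60.9
clock: 13.8
tool_pos: [0.4708, 0.3432, 0.0366]
tool_rot: [-180.0, -0.0, -3.2]
wrist_force: [-2.9, -1.9, 15.0]
opening: 0.403
finger_force: 61.6
clock: 14.8
tool_pos: [0.4708, 0.3432, 0.0365]
tool_rot: [-180.0, -0.0, -3.2]
wrist_force: [-4.9, -3.6, 24.7]
opening: 0.401
finger_force: 62.4
```

Contact made. I'll relax the press by 1 mm, then open slowly.

```bash
python3 -m handwheel '[[0,0,0.0008,0,-1],[0,0,0,0,-1],[0,0,0,0,-0.1],[0,0,0,0,0.1],[0,0,0,0,0.3],[0,0,0,0,0.6],[0,0,0,0,1],[0,0,0,0,1]]'
python3 -m handwheel '[[0,0,0,0,1],[0,0,0,0,1],[0,0,0,0,1],[0,0,0,0,1],[0,0,0,0,1],[0,0,0,0,1],[0,0,0,0,1],[0,0,0,0,1]]'
```

```text
clock: 15.8
tool_pos: [0.4707, 0.3431, 0.0361]
tool_rot: [-180.0, -0.0, -3.2]
wrist_force: [-0.5, 0.1, 0.7]
opening: 1.0
finger_force: 0.0
clock: 16.8
tool_pos: [0.4707, 0.3431, 0.0361]
tool_rot: [-180.0, -0.0, -3.2]
wrist_force: [-0.1, -0.3, 0.5]
opening: 1.003
finger_force: 0.0
```

```bash
python3 -m handwheel '[[0,0,0.005,0,1],[0,0,0.01,0,1],[0,0,0.02,0,1],[0,0,0.03,0,1],[0,0,0.04,0,1],[0,0,0.04,0,1],[0,0,0.03,0,1],[0,0,0,0,1]]'
python3 -m handwheel '[[0,-0.04,0,0,1],[0,-0.05,0,0,1],[0,-0.05,0,0,1],[0,-0.05,0,0,1],[0,-0.05,0,0,1],[0,-0.04,0,0,1],[0,0,0,0,1],[0,0,0,0,1]]'
python3 - <<'E'
from h import *
f=grab_frame("scene");cv2.imwrite("pics/g.png",cv2.resize(f["img"][:,:,::-1],(800,600),interpolation=2))
P,u,v=pts(f);near=np.hypot(P[:,0]-.47,P[:,1]-.343)<.1
for lo,hi in((.02,.036),(.045,.075)):
  q=P[near&(P[:,2]>lo)&(P[:,2]<hi)];print(len(q),cv2.minAreaRect(q[:,:2].astype(np.float32)),np.percentile(q[:,2],[2,50,98]))
E
```

```text
clock: 17.8
tool_pos: [0.4718, 0.3439, 0.2143]
tool_rot: [-179.8, -0.2, -3.2]
wrist_force: [0.6, -0.8, -0.4]
opening: 1.0
finger_force: 0.0
clock: 18.8
tool_pos: [0.4705, 0.0632, 0.2109]
tool_rot: [-180.0, 0.0, -3.3]
wrist_force: [-0.8, 0.3, -0.5]
opening: 1.0
finger_force: 0.0
2363 ((0.46869781613349915, 0.3438725769519806), (0.18509066104888916, 0.16565710306167603), 86.48296356201172) [0.02427868 0.02895002 0.03276338]
89 ((0.47057417035102844, 0.34325096011161804), (0.06076313927769661, 0.03692404925823212), 87.09518432617188) [0.0471569  0.06163718 0.0645541 ]
```

View pics/g.png

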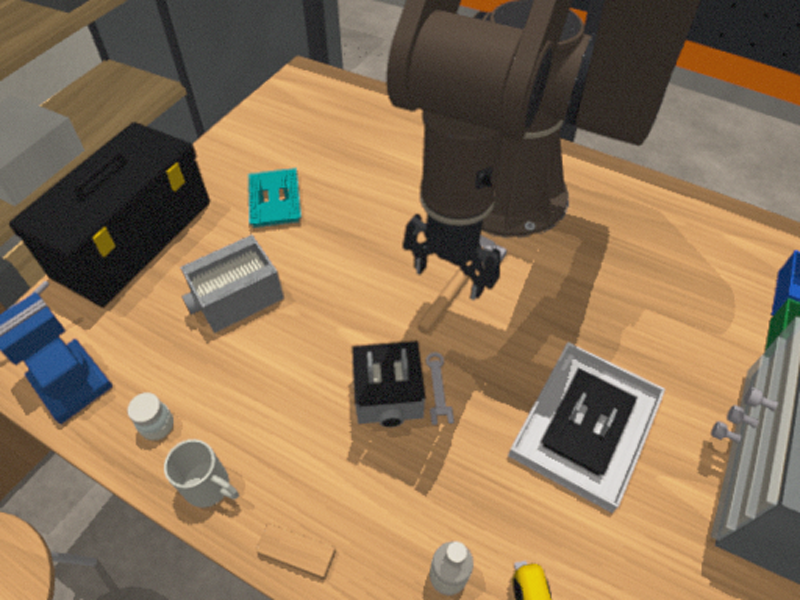

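The picture shows the cover lying flat in the tray at (590,420), right way up with its tabs sprung out. The long box at (230,280) is open, the short cover is still on its box at (388,375), and the arm is clear of everything.

```bash
python3 -c "from plant import *; print(finish_job())"
```

```text
the job is handed in; nothing more can be done
None
```

The long filter box's cover is off and standing right way up in the tray, released; the short box's cover was left on its box, and the job is handed in at about 19 s of the 45 s allowed.

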